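Present a sample jar to the label scanner

TASK

Stand the tall sample jar (the tallest of the three amber containers, neither squat nor slim) upright in the middle of the round pad in front of the label scanner, turned so that its label faces squarely into the scanner's window, and let go. Set it down rather than dropping it, keep it upright on the way, and leave the squat jar and the slim bottle where they stand.

Things in the scene. Friction and masses are not known exactly. Their poses are not given: they have to be found in the camera images.
- jar: Tall sample jar: straight amber cylinder, 48 mm diameter, 100 mm tall, black lid (top 22 mm, same width), about 150 g, loose. A white barcode label covers 85 degrees of its side; a white 12 mm strip runs from it over the lid's edge to the lid's middle, so from above it points to the label's side. Origin: centre of the underside; +x points out through the middle of the label, z up.
- scanner: Fixed label scanner: grey block 80 mm deep (x), 120 wide (y), 90 high, a black window on its -x face; before it a round dark pad, 76 mm diameter, 4 mm thick, joined by a strip. Origin: centre of the block's underside, z up. Pad centre at x = -105 mm, y = 0, its top at z = 4 mm. The label faces squarely into the window when the jar's +x points along the scanner's +x.
- squat_jar: Bystander: short wide amber jar, 66 mm in diameter, 56 mm tall, black lid and white label and seal strip. Origin: centre of its underside. Leave it alone.
- slim_bottle: Bystander: slim amber bottle, 32 mm in diameter, 86 mm tall, narrow neck and black cap (24 mm), white label and seal strip. Origin: centre of its underside. Leave it alone.

How it is judged:
At the end, for the whole second after the job is handed in: The sample jar stands upright (within 6 degrees) and at rest on the scanner's pad, its axis within 15 mm of the pad's centre along each of the scanner's axes, its label facing the window within 17 degrees; the squat jar and the slim bottle are within 20 mm of where they started (x of jar in the frame of scanner between -0.12 and -0.09 m and y of jar in the frame of scanner between -0.015 and 0.015 m and z of jar in the frame of scanner between 0.002 and 0.008 m and angle between jar's own z axis and vertical below 0.1 rad and angle between the x axis of jar and the x axis of scanner, either way round below 0.3 rad and x of scanner in the frame of jar above 0.05 m and linear speed of jar below 0.02 m/s and angular speed of jar below 0.1 rad/s and distance of each of squat_jar, slim_bottle from where it was at the start of the episode below 0.02 m); the robot touches nothing.
It fails at once if the sample jar is tipped by more than 30 degrees (angle between jar's own z axis and vertical above 0.52 rad).
It fails at once if the sample jar is dropped: clear of the fingers while more than 20 mm above the bench (height (world z) of jar above 0.02 m and contact force between the fingers and jar below 0.02 N).
It fails at once if the squat jar or the slim bottle is moved by more than 20 mm (distance of any of squat_jar, slim_bottle from where it was at the start of the episode above 0.02 m).
It also fails if it takes over 32 s, if anything falls off the work surface, if the arm or the gripper's body presses on something with over 40 N, if the wrist force passes 120 N, or if a joint passes its speed limit or range.

ROBOT

A 6-joint arm with a two-finger parallel gripper is mounted at the origin on the work surface. World frame = base frame: x ahead of the robot, y to its left, z up, the work surface at z = 0. Lengths are in m, angles in rad, forces in N, time in s.
With the tool pointing down it reaches from about 0.375 to 0.9 m from the base axis. Payload 3.1 kg.
Tool frame: the origin (TCP) lies on the centre line of the jaws, within the pads' length; the fingertips stand 14 mm ahead of it and the grasp point (between the pads) lies 5 mm behind it; z points along the fingers, y is the line along which they close (so a half turn about z gives the same grasp; the last joint's range is limited). The gripper opens to 87 mm and grips with 3 to 60 N. Pads are 19 mm wide; open, the fingers measure 117 mm over their backs; the gripper's body (75 mm by 190 mm) begins 51 mm behind the grasp point.
Start: joints at [-1.427, 0.527, 1.433, -0, 1.181, -0.178], TCP at [0.198, -0.593, 0.237] pointing down, gripper open.
Joint ranges: [-3.08, 3.08], [-0.75, 2.2], [0.22, 2.44], [-1.43, 4.57], [0, 2.65], [-2.85, 2.85]. Speed limits (rad/s): [2.79, 2.79, 3.14, 3.14, 3.14, 3.14].

INTERFACE

Orientations are given as a unit quaternion [x, y, z, w].
In Python, from rig import robot gives the robot as it stands.
- The arm moves only by the tool move_arm, never from a script. Its argument "commands" is a list of rows, each an object with "hand": the finger opening in cm, from 0 to 8.7; "travel": the shift along the tool's x, y, z in cm, a list of three; "twist": the turn, a rotation vector about the tool's x, y, z in degrees, a list of three. In form: [{"hand": hand, "travel": [dx, dy, dz], "twist": [wx, wy, wz]}, ...]. A call has 1 to 5 rows; each row shifts and turns the commanded pose from where the row before left it, along the tool's axes as they then stand; what a row does not reach is not made up. A row lasts 1/12 s, in which the tool goes at most 41.7 mm and 7.16 degrees, less where a joint would pass 70% of its speed; a pose out of reach is approached as far as the arm can. A call is refused whole if a number of a shift passes 4.17 or a number of a turn 7.16, either way. A call with a gripper value outside its range is refused whole. The fingers move at their own pace and stop on an object; "force" is the grip in N (left out, the last holds). Time passes only in rows, so rows that do not move let the fingers close. It gives the time, the measured TCP pose, the force, the opening and the grip force at its end, in the units of the state.
- robot.get_obs(): the state, without advancing time (a new reading comes with each control period).
- robot.camera(name): name is "scene" or "top" or "wrist"; returns a dict with "frame" (384x512x3 uint8, red, green, blue), "fov_y" (degrees; the focal length in pixels is half the picture's height over the tangent of half this angle, whatever the lens; pixels are square), "cx", "cy" (the principal point, pixels), "k1" (the pictures are not rectified: a ray, as slopes to the right and down, at radius r is drawn at 1 + k1 r^2 times it, then the intrinsics apply), "extrinsics" (4x4, takes a point from camera to world coordinates); the wrist camera has in their place "T_tool_cam" (4x4, takes a point from camera to tool coordinates, whose origin is the TCP and whose axes are the flange's). Camera axes: x right, y down, z forward; pixel columns grow to the right and rows downward; lengths in m; the calibration is good to about 2 mm. A picture is of the moment at which its call begins: read the wrist's pose just before it. There is no depth.
- robot.hand_in(): hands the job in; it is judged then, once.
The state is a dict: "time": time; "q": joint angles; "joint_velocities": joint speeds; "joint_torque": joint torques, N m; "position": TCP position; "tool_rot": TCP orientation; "ft_force": force on the tool from outside, world axes, zero at the start; "moment": the same for the moment, N m; "grip_width": finger opening in m; "grip_force": force on a finger pad.
Only numpy, scipy, OpenCV 4.12 (cv2) and the standard library are available. Lean on these libraries where they do the work, as an engineer would, in place of code of your own. Each camera call takes 0.05 s, during which the arm holds its last target. There are 200 camera calls.

## Working session

There is one attempt and no reset: what is moved stays moved. The work goes in short steps, Python scripts to look and compute and a tool call to move; the robot and the scene stay as the last step left them, time stands still between calls to the robot, and variables do not carry over. Pictures are saved under pics/ and viewed, at most 10 in all, crops included, and the job is handed in when it is done.

Besides the shell and the picture viewer there is one more tool, called after "Call:" as name([rows], argument=value, ...), one row to a line, values as JSON. move_arm: Moves the arm, as the interface text tells. Its arguments: {"type":"object","properties":{"commands":{"type":"array"},"force":{"type":"number"}},"required":["commands"]}

```bash
mkdir -p pics; ls
cat > h.py <<'E'
import numpy as np, cv2, pickle
from scipy.spatial.transform import Rotation as R
def K(c):
    f=192/np.tan(np.radians(c["fov_y"])/2)
    return np.array([[f,0,c["cx"]],[0,f,c["cy"]],[0,0,1.]]), np.array([c["k1"],0,0,0,0.])
def rays(c,T,uv):
    k,d=K(c); p=cv2.undistortPoints(np.float64(uv).reshape(-1,1,2),k,d)[:,0]
    return T[:3,3], np.c_[p,np.ones(len(p))]@T[:3,:3].T
def plane(c,T,uv,z):
    o,d=rays(c,T,uv); return o+d*((z-o[2])/d[:,2])[:,None]
def proj(c,T,P):
    k,d=K(c); Ti=np.linalg.inv(T); r=cv2.Rodrigues(Ti[:3,:3])[0]
    return cv2.projectPoints(np.float64(P).reshape(-1,1,3),r,Ti[:3,3],k,d)[0][:,0]
def tri(o1,d1,o2,d2):
    A=np.c_[d1,-d2]; s=np.linalg.lstsq(A,o2-o1,rcond=None)[0]
    a,b=o1+d1*s[0],o2+d2*s[1]; return (a+b)/2,np.linalg.norm(a-b)
def tool(o):
    T=np.eye(4);T[:3,:3]=R.from_quat(o["tool_rot"]).as_matrix();T[:3,3]=o["position"];return T
E
python3 - <<'E'
from rig import robot
from h import *
o=robot.get_obs(); print(o)
S={}
for n in("top","scene","wrist"):
    c=robot.camera(n); T=c.get("extrinsics"); T=tool(o)@np.array(c["T_tool_cam"]) if T is None else np.array(T)
    c["T"]=T; S[n]=c; print(n,c["fov_y"],c["cx"],c["cy"],c["k1"],T.round(3).tolist())
    cv2.imwrite(f"pics/{n}0.png",c["frame"][...,::-1])
pickle.dump(S,open("s0.pkl","wb"))
E
```

```text
pics
{'time': 0.0, 'q': array([-1.42649786e+00,  5.28457075e-01,  1.43390597e+00, -1.69720817e-05,
        1.18136320e+00, -1.78475829e-01]), 'joint_velocities': array([ 5.87981756e-04,  1.73038095e-03,  1.35708569e-03, -5.51866236e-05,
        1.29469276e-03, -2.94176565e-04]), 'joint_torque': array([-2.98668192e-04, -4.40042925e+01, -1.76594138e+01,  6.30257791e-02,
        5.83141192e-02, -1.68120514e-04]), 'position': array([ 0.19818529, -0.59201101,  0.23557601]), 'tool_rot': array([ 9.87004255e-01,  1.60690581e-01,  1.03831584e-05, -1.06677240e-03]), 'ft_force': array([ 0.29472767, -0.38360335,  0.03024524]), 'moment': array([-0.03059432,  0.0517348 , -0.0167286 ]), 'grip_force': 0.0, 'grip_width': 0.08702942197737731}
top 52.99657866539264 251.68274181920592 195.26790469373321 0.021330678563584345 [[0.014, -0.998, 0.063, 0.472], [-1.0, -0.013, 0.021, -0.032], [-0.02, -0.063, -0.998, 0.998], [0.0, 0.0, 0.0, 1.0]]
scene 45.22678870340327 258.6570504083468 191.05689399086236 -0.07451521434706593 [[0.367, 0.744, -0.559, 1.198], [0.93, -0.297, 0.215, -0.284], [-0.007, -0.599, -0.801, 1.034], [0.0, 0.0, 0.0, 1.0]]
wrist 68.32304721445693 254.90051874112933 188.79365179526766 -0.0408839017675405 [[0.317, -0.913, -0.256, 0.268], [-0.948, -0.306, -0.084, -0.568], [-0.002, 0.269, -0.963, 0.384], [0.0, 0.0, 0.0, 1.0]]
```

View pics/top0.png

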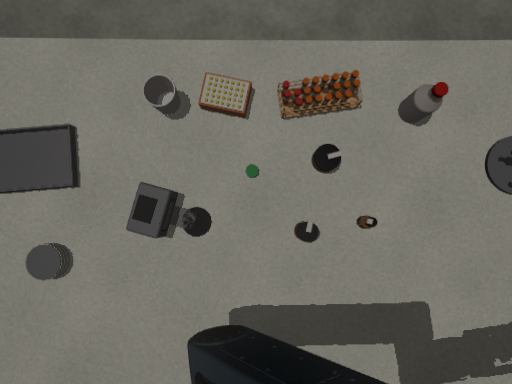

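View pics/scene0.png

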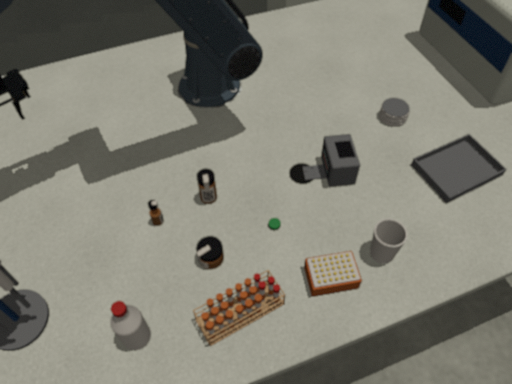

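The top view shows the tall jar's lid at about (307,231), its strip pointing up. The squat jar is at (327,158), the slim bottle at (367,222), the scanner at (153,210) and the pad at (197,221). The scene view shows the jar at (206,185), the pad at (302,173) and the block at (340,160). I'll enlarge both views to set up the masks.

Run:
```python
from h import *
S=pickle.load(open("s0.pkl","rb"))
t=S["top"]["frame"];s=S["scene"]["frame"]
z=lambda a:cv2.resize(a,(400,300),interpolation=cv2.INTER_CUBIC)
out=np.vstack([np.hstack([z(t[200:260,270:350]),z(t[180:240,135:215])]),np.hstack([z(s[155:215,165:245]),z(s[130:190,285:365])])])
out=cv2.convertScaleAbs(out,alpha=1.6)
cv2.imwrite("pics/crops.png",out[...,::-1])
```

```text
(no output)
```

View pics/crops.png

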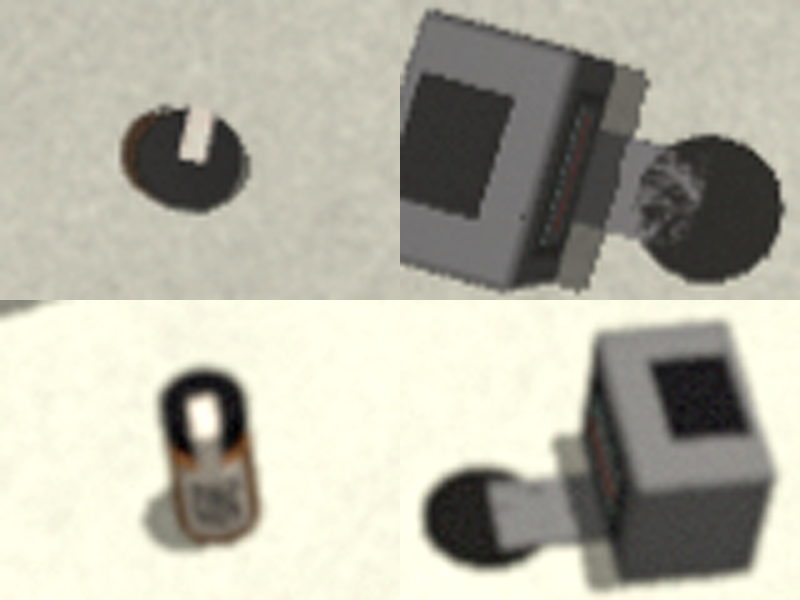

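```bash
cat > m0.py <<'E'
from h import *
S=pickle.load(open("s0.pkl","rb"))
t,s=S["top"],S["scene"]
def comp(mask,x0,y0,x1,y1,n=1):
    m=np.zeros(mask.shape,np.uint8); m[y0:y1,x0:x1]=mask[y0:y1,x0:x1]
    cs=cv2.findContours(m,cv2.RETR_EXTERNAL,cv2.CHAIN_APPROX_NONE)[0]
    return max(cs,key=cv2.contourArea)
def lid(c,box):
    f=c["frame"].astype(int); dark=(f.max(2)<62)
    return f,dark
res={}
for n,c,jb,pb in(("top",t,(285,212,330,250),(177,200,215,242)),("scene",s,(190,160,225,210),(285,155,320,190))):
    f=c["frame"].astype(int); mx=f.max(2); sat=mx-f.min(2)
    dj=(mx<60)&(sat<25); dj=dj.astype(np.uint8)
    e=cv2.fitEllipse(cv2.convexHull(comp(dj,*jb)))
    p=comp(dj,*pb); ep=cv2.fitEllipse(cv2.convexHull(p))
    print(n,"lid",e,"pad",ep); res[n]=(e,ep)
for i,h in((0,"lid"),(1,"pad")):
    r=[rays(c,c["T"],[res[n][i][0]]) for n,c in(("top",t),("scene",s))]
    print(h,tri(r[0][0],r[0][1][0],r[1][0],r[1][1][0]))
print("lid@.1",plane(t,t["T"],[res["top"][0][0]],.1),plane(s,s["T"],[res["scene"][0][0]],.1))
print("pad@.004",plane(t,t["T"],[res["top"][1][0]],.004),plane(s,s["T"],[res["scene"][1][0]],.004))
# top dark display of the block
for n,c,b in(("top",t,(130,190,160,226)),("scene",s,(330,135,360,162))):
    f=c["frame"].astype(int); d=(f.max(2)<62).astype(np.uint8)
    k=comp(d,*b); bx=cv2.boxPoints(cv2.minAreaRect(k)) if n=="top" else cv2.approxPolyDP(k,3,True)[:,0]
    P=plane(c,c["T"],bx,.09); print(n,bx.round(1).tolist(),P.round(4).tolist())
    E=np.roll(P,-1,0)-P; print(np.linalg.norm(E,axis=1).round(4),(np.degrees(np.arctan2(E[:,1],E[:,0]))).round(1),P.mean(0))
# strip on the lid
for n,c,b,h in(("top",t,(300,218,315,234),.1),):
    f=c["frame"].astype(int); print(f[216:236,300:316].max(2))
E
python3 m0.py
```

```text
top lid ((306.48468017578125, 231.27032470703125), (19.349071502685547, 24.533300399780273), 104.59523010253906) pad ((196.3063201904297, 221.1371612548828), (28.380876541137695, 29.21017837524414), 96.98654174804688)
scene lid ((205.3489990234375, 177.4709930419922), (16.80182647705078, 17.03264617919922), 93.8818130493164) pad ((301.6097717285156, 173.18701171875), (18.533586502075195, 23.657184600830078), 96.26995849609375)
lid (array([ 0.44583274, -0.14349585,  0.08914442]), np.float64(0.0017000286405058059))
pad (array([0.46544655, 0.13053872, 0.00390609]), np.float64(0.0005522979584368994))
lid@.1 [[ 0.44642127 -0.14136857  0.1       ]] [[ 0.45412095 -0.14588214  0.1       ]]
pad@.004 [[0.46553418 0.1307888  0.004     ]] [[0.46545588 0.13022549 0.004     ]]
top [[131.3000030517578, 218.5], [138.39999389648438, 193.5], [157.60000610351562, 199.0], [150.39999389648438, 224.0]] [[0.4702, 0.2708, 0.09], [0.5295, 0.2559, 0.09], [0.5171, 0.2099, 0.09], [0.4579, 0.225, 0.09]]
[0.0612 0.0476 0.0611 0.0474] [ -14.1 -105.1  165.7   75. ] [0.49365643 0.24038845 0.09      ]
scene [[335, 14
[... 872 characters left out ...]
 135 134 134  77  33  30  39]
 [ 31  31  31  31  31  29  55 123 134 135 134 130  69  29  29  30]
 [ 31  31  31  31  31  31  80 126 133 134 134 111  58  30  27  28]
 [ 32  30  31  31  31  32  99 129 134 134 134 107  53  30  31  28]
 [ 32  31  29  32  30  36 121 134 135 134 135  79  36  29  31  28]
 [ 32  32  33  32  32  49 122 134 134 134 134  78  34  30  30  29]
 [ 32  33  31  31  32  44 110 122 122 127 125  67  30  30  29  29]
 [ 31  30  32  30  32  31  29  39  42  87  77  43  29  30  30  29]
 [ 31  32  32  31  33  31  30  31  30  29  30  29  30  30  30  30]
 [ 32  31  31  31  30  31  31  30  29  30  29  30  29  29  28  29]
 [ 33  33  32  33  31  31  31  30  30  30  30  30  30  29  29  29]]
```

Two views agree on the pad: (0.4655, 0.1305), z = 0.004. The scanner's x axis is at yaw ≈75°. The jar is near (0.447, -0.145) with its label at yaw ≈ -13°. I'll move over the jar to refine this with the wrist camera.

Call:
move_arm([
  {"hand":8.7,"travel":[2.9,-2.65,0],"twist":[0,0,0]},
  {"hand":8.7,"travel":[2.9,-2.65,0],"twist":[0,0,0]},
  {"hand":8.7,"travel":[2.9,-2.65,0],"twist":[0,0,0]},
  {"hand":8.7,"travel":[2.9,-2.65,0],"twist":[0,0,0]},
  {"hand":8.7,"travel":[2.9,-2.65,0],"twist":[0,0,0]},
])

```text
time: 0.57
position: [0.2941, -0.4192, 0.2362]
tool_rot: [0.987, 0.16, 0.0, -0.0]
ft_force: [0.8, 0.3, -0.2]
grip_width: 0.0867
grip_force: 0.0
```

Call:
move_arm([
  {"hand":8.7,"travel":[2.9,-2.65,0],"twist":[0,0,0]},
  {"hand":8.7,"travel":[2.9,-2.65,0],"twist":[0,0,0]},
  {"hand":8.7,"travel":[2.9,-2.65,0],"twist":[0,0,0]},
  {"hand":8.7,"travel":[2.9,-2.65,0],"twist":[0,0,0]},
  {"hand":8.7,"travel":[2.9,-2.65,0],"twist":[0,0,0]},
])

```text
time: 0.98
position: [0.3897, -0.2475, 0.2365]
tool_rot: [0.987, 0.16, -0.0, -0.0]
ft_force: [0.4, 0.2, -0.2]
grip_width: 0.087
grip_force: 0.0
```

Call:
move_arm([
  {"hand":8.7,"travel":[0,0,0],"twist":[0,0,6.3]},
  {"hand":8.7,"travel":[0,0,0],"twist":[0,0,6.3]},
  {"hand":8.7,"travel":[0,0,0],"twist":[0,0,6.3]},
  {"hand":8.7,"travel":[0,0,0],"twist":[0,0,6.3]},
  {"hand":8.7,"travel":[0,0,0],"twist":[0,0,6.3]},
])

```text
time: 1.4
position: [0.3893, -0.249, 0.2364]
tool_rot: [0.993, -0.116, -0.0, -0.0]
ft_force: [0.6, -0.2, -0.3]
grip_width: 0.0866
grip_force: 0.0
```

```bash
cat > snap.py <<'E'
import sys
from rig import robot
from h import *
o=robot.get_obs(); c=robot.camera("wrist"); c["T"]=tool(o)@np.array(c["T_tool_cam"]); c["o"]=o
pickle.dump(c,open(sys.argv[1]+".pkl","wb")); cv2.imwrite(f"pics/{sys.argv[1]}.png",c["frame"][...,::-1])
E
python3 snap.py w1
```

```text
(no output)
```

Call:
move_arm([
  {"hand":8.7,"travel":[1.0,-3.8,0],"twist":[0,0,0]},
  {"hand":8.7,"travel":[1.0,-3.8,0],"twist":[0,0,0]},
  {"hand":8.7,"travel":[1.0,-3.8,0],"twist":[0,0,0]},
  {"hand":8.7,"travel":[0,0,0],"twist":[0,0,0]},
  {"hand":8.7,"travel":[0,0,0],"twist":[0,0,0]},
])

```text
time: 1.87
position: [0.4445, -0.1432, 0.2364]
tool_rot: [0.994, -0.11, -0.0, -0.0]
ft_force: [-0.6, -0.7, -0.2]
grip_width: 0.087
grip_force: 0.0
```

```bash
python3 snap.py w2; python3 -c "
import cv2,numpy as np
a=np.hstack([cv2.imread('pics/w1.png'),cv2.imread('pics/w2.png')]);cv2.imwrite('pics/w12.png',cv2.resize(a,(800,300),interpolation=cv2.INTER_AREA))"
```

```text
(no output)
```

View pics/w12.png

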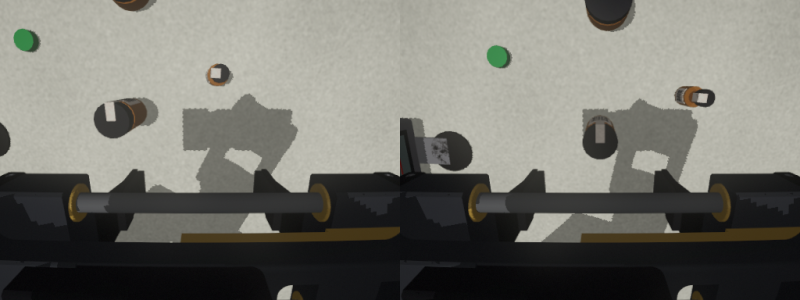

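In w1 the lid is at about (145,150) in full-resolution pixels, and in w2 at about (256,172) with the strip pointing up. The green cap and the slim bottle are clear of the jar. I'll enlarge the lid for edge fitting.

Run:
```python
from h import *
a=pickle.load(open("w1.pkl","rb"))["frame"][110:190,95:200]; b=pickle.load(open("w2.pkl","rb"))["frame"][135:215,205:310]
z=lambda a:cv2.resize(a,(400,305),interpolation=cv2.INTER_NEAREST)
cv2.imwrite("pics/lid.png",cv2.convertScaleAbs(np.hstack([z(a),z(b)]),alpha=1.8)[...,::-1])
```

```text
(no output)
```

View pics/lid.png

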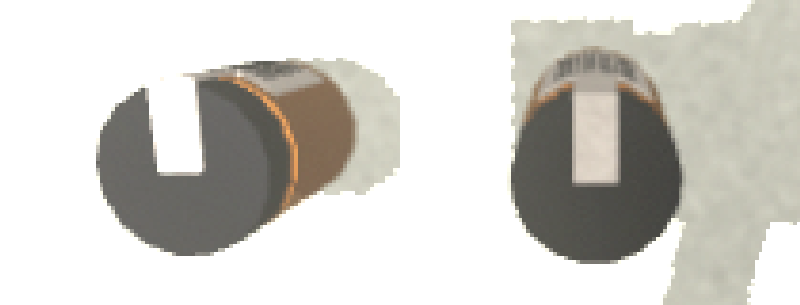

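Run:
```python
from h import *
a=pickle.load(open("w1.pkl","rb"));b=pickle.load(open("w2.pkl","rb"))
s=400/105
A=np.array([[158,174],[204,174],[181,174],[149,82],[196,80]])/s+[95,110]
B=np.array([[173,185],[219,185],[196,185],[173,92],[219,92]])/s+[205,135]
ra,rb=rays(a,a["T"],A),rays(b,b["T"],B)
for i in range(3): print(tri(ra[0],ra[1][i],rb[0],rb[1][i]))
for c,U in((a,A),(b,B)):
    P=plane(c,c["T"],U,.1); print(P[2].round(4),"w",np.linalg.norm(P[0]-P[1]).round(4))
    d=(P[3]+P[4]-P[0]-P[1])/2; e=P[0]-P[1]
    print("len",np.linalg.norm(d),"yaw",np.degrees(np.arctan2(d[1],d[0])),np.degrees(np.arctan2(e[1],e[0]))-90)
# lid circle from silhouette, on z=.1 plane (w1: left/bottom rim is the top rim)
U=np.array([[97,160],[100,190],[120,225],[150,246],[185,255],[104,130],[125,102]])/s+[95,110]
P=plane(a,a["T"],U,.1)[:,:2]
x=np.linalg.lstsq(np.c_[2*P,np.ones(len(P))],(P**2).sum(1),rcond=None)[0]; print("circ",x[:2],np.sqrt(x[2]+x[:2]@x[:2]))
o=b["o"];print(o["position"],o["time"],R.from_quat(o["tool_rot"]).as_matrix().round(4).tolist())
```

```text
(array([ 0.44571033, -0.13827961,  0.1010035 ]), np.float64(6.846228812706565e-05))
(array([ 0.44290496, -0.1504365 ,  0.10109712]), np.float64(0.0002673612651952215))
(array([ 0.44430358, -0.14435799,  0.10103324]), np.float64(0.00016678484455703009))
[ 0.4442 -0.1439  0.1   ] w 0.0125
len 0.024495229806130517 yaw -13.877908517507691 -13.510502124070896
[ 0.4441 -0.1443  0.1   ] w 0.0125
len 0.025603403912581313 yaw -12.558098265591143 -12.648796216498965
circ [ 0.44449232 -0.14360019] 0.02254528455592211
[ 0.44447447 -0.14321664  0.23641957] 1.8667 [[0.9758, -0.2187, -0.0005], [-0.2187, -0.9758, 0.0001], [-0.0005, 0.0, -1.0]]
```

The two wrist views put the lid centre at (0.4443, -0.1441), z = 0.101 (0.100 expected). The strip is 12.5 mm wide, and the label yaw is about -13°, in line with the tool. I'll descend and grasp.

Call:
move_arm([
  {"hand":8.7,"travel":[0,0.1,3.5],"twist":[0,0,0]},
  {"hand":8.7,"travel":[0,0,3.5],"twist":[0,0,0]},
  {"hand":8.7,"travel":[0,0,3.5],"twist":[0,0,0]},
  {"hand":8.7,"travel":[0,0,3.5],"twist":[0,0,0]},
  {"hand":8.7,"travel":[0,0,3.5],"twist":[0,0,0]},
])

```text
time: 2.33
position: [0.4437, -0.1479, 0.0603]
tool_rot: [0.993, -0.114, 0.001, 0.0]
ft_force: [0.5, -1.0, -0.3]
grip_width: 0.0875
grip_force: 0.0
```

Call:
move_arm([
  {"hand":5.5,"travel":[0,0,0],"twist":[0,0,0]},
  {"hand":5.5,"travel":[0,0,0],"twist":[0,0,0]},
  {"hand":5.5,"travel":[0,0,0],"twist":[0,0,0]},
  {"hand":5.2,"travel":[0,0,0],"twist":[0,0,0]},
  {"hand":5.0,"travel":[0,0,0],"twist":[0,0,0]},
], force=15)

```text
time: 2.75
position: [0.4453, -0.1472, 0.0641]
tool_rot: [0.994, -0.113, 0.003, 0.001]
ft_force: [0.0, -0.2, 0.9]
grip_width: 0.0617
grip_force: 0.0
```

Call:
move_arm([
  {"hand":4.6,"travel":[0,0,0],"twist":[0,0,0]},
  {"hand":4.2,"travel":[0,0,0],"twist":[0,0,0]},
  {"hand":4.0,"travel":[0,0,0],"twist":[0,0,0]},
  {"hand":4.0,"travel":[0,0,0],"twist":[0,0,0]},
  {"hand":4.0,"travel":[0,0,0],"twist":[0,0,0]},
], force=15)

```text
time: 3.17
position: [0.4447, -0.146, 0.0629]
tool_rot: [0.994, -0.113, 0.001, 0.0]
ft_force: [0.2, 2.5, 8.8]
grip_width: 0.048
grip_force: 15.0
```

Call:
move_arm([
  {"hand":4.0,"travel":[0,0,-0.5],"twist":[0,0,0]},
  {"hand":4.0,"travel":[0,0,-1.5],"twist":[0,0,0]},
  {"hand":4.0,"travel":[0,0,-2],"twist":[0,0,0]},
  {"hand":4.0,"travel":[0,0,-1.5],"twist":[0,0,0]},
  {"hand":4.0,"travel":[0,0,-0.5],"twist":[0,0,0]},
], force=20)

```text
time: 3.58
position: [0.4447, -0.1465, 0.1235]
tool_rot: [0.994, -0.113, 0.002, 0.001]
ft_force: [-0.2, -0.0, -0.8]
grip_width: 0.048
grip_force: 20.0
```

Call:
move_arm([
  {"hand":4.0,"travel":[0,0,0],"twist":[0,0,-2]},
  {"hand":4.0,"travel":[0,0,0],"twist":[0,0,-5]},
  {"hand":4.0,"travel":[0,0,0],"twist":[0,0,-6.5]},
  {"hand":4.0,"travel":[0,0,0],"twist":[0,0,-6.5]},
  {"hand":4.0,"travel":[0,0,0],"twist":[0,0,-6.5]},
])

```text
time: 4.0
position: [0.4435, -0.1458, 0.1212]
tool_rot: [0.993, 0.12, -0.0, -0.0]
ft_force: [0.6, -0.2, -1.0]
grip_width: 0.0475
grip_force: 20.0
```

Call:
move_arm([
  {"hand":4.0,"travel":[0,0,0],"twist":[0,0,-6.5]},
  {"hand":4.0,"travel":[0,0,0],"twist":[0,0,-6.5]},
  {"hand":4.0,"travel":[0,0,0],"twist":[0,0,-6.5]},
  {"hand":4.0,"travel":[0,0,0],"twist":[0,0,-6.5]},
  {"hand":4.0,"travel":[0,0,0],"twist":[0,0,-6.5]},
])

```text
time: 4.42
position: [0.4435, -0.1458, 0.1211]
tool_rot: [0.919, 0.393, -0.0, -0.0]
ft_force: [-0.2, -0.5, -1.3]
grip_width: 0.0481
grip_force: 20.0
```

Call:
move_arm([
  {"hand":4.0,"travel":[0,0,0],"twist":[0,0,-6.5]},
  {"hand":4.0,"travel":[0,0,0],"twist":[0,0,-6.5]},
  {"hand":4.0,"travel":[0,0,0],"twist":[0,0,-6.5]},
  {"hand":4.0,"travel":[0,0,0],"twist":[0,0,-5]},
  {"hand":4.0,"travel":[0,0,0],"twist":[0,0,-4]},
])

```text
time: 4.83
position: [0.4435, -0.1458, 0.1211]
tool_rot: [0.795, 0.607, -0.0, -0.0]
ft_force: [0.5, -0.3, -1.9]
grip_width: 0.0475
grip_force: 20.0
```

```bash
cat > go.py <<'E'
from rig import robot
from h import *
o=robot.get_obs();T=tool(o);p=o["position"]
print("yaw",np.degrees(np.arctan2(T[1,0],T[0,0])),"tilt",np.degrees(np.arccos(-T[2,2])),"p",p,o["time"],o["grip_width"])
print("to pad, tool cm:",(T[:3,:3].T@(np.array([.4655,.1305,p[2]])-p)*100).round(2))
E
python3 go.py; python3 snap.py w3
```

```text
yaw 74.74353463682652 tilt 0.06334518487218815 p [ 0.44345744 -0.14579384  0.12113871] 4.8333 0.04750334312004275
to pad, tool cm: [ 2.724e+01 -5.140e+00  1.000e-02]
```

View pics/w3.png

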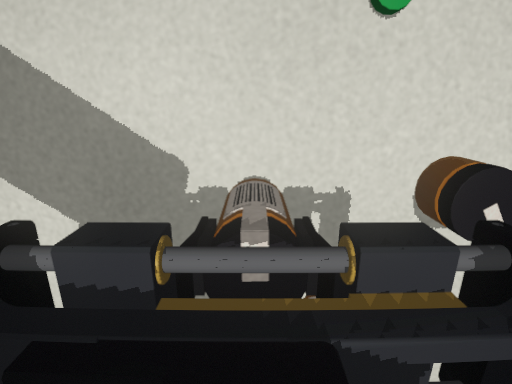

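The jar is held upright and its strip points along tool x (column 256). I'll carry it over to the pad.

Call:
move_arm([
  {"hand":4.0,"travel":[1.5,-0.3,0],"twist":[0,0,0]},
  {"hand":4.0,"travel":[3,-0.55,0],"twist":[0,0,0]},
  {"hand":4.0,"travel":[4,-0.75,0],"twist":[0,0,0]},
  {"hand":4.0,"travel":[4,-0.75,0],"twist":[0,0,0]},
  {"hand":4.0,"travel":[4,-0.75,0],"twist":[0,0,0]},
])

```text
time: 5.3
position: [0.4577, 0.0226, 0.1212]
tool_rot: [0.797, 0.604, -0.0, -0.0]
ft_force: [0.8, 0.4, -2.3]
grip_width: 0.0476
grip_force: 20.0
```

Call:
move_arm([
  {"hand":4.0,"travel":[4,-0.75,0],"twist":[0,0,0]},
  {"hand":4.0,"travel":[3.5,-0.65,0],"twist":[0,0,0]},
  {"hand":4.0,"travel":[2,-0.4,0],"twist":[0,0,0]},
  {"hand":4.0,"travel":[1.2,-0.2,0],"twist":[0,0,0]},
  {"hand":4.0,"travel":[0,0,0],"twist":[0,0,0]},
])

```text
time: 5.72
position: [0.4672, 0.1322, 0.1213]
tool_rot: [0.795, 0.606, 0.0, -0.0]
ft_force: [0.6, -0.1, -1.1]
grip_width: 0.0476
grip_force: 20.0
```

Call:
move_arm([
  {"hand":4.0,"travel":[0,0,0],"twist":[0,0,0]},
  {"hand":4.0,"travel":[0,0,0],"twist":[0,0,0]},
  {"hand":4.0,"travel":[0,0,0],"twist":[0,0,0]},
])

```text
time: 5.97
position: [0.4673, 0.1287, 0.1214]
tool_rot: [0.797, 0.605, -0.0, -0.0]
ft_force: [-0.4, -0.1, -0.8]
grip_width: 0.0478
grip_force: 20.0
```

```bash
python3 go.py; python3 snap.py w4
python3 - <<'E'
from rig import robot
from h import *
cs=[robot.camera(n) for n in("top","scene")]
pickle.dump(cs,open("c4.pkl","wb")); t,s=cs[0]["frame"],cs[1]["frame"]
z=lambda a:cv2.resize(a,(400,300),interpolation=cv2.INTER_CUBIC)
cv2.imwrite("pics/c4.png",cv2.convertScaleAbs(np.hstack([z(s[100:205,250:390]),cv2.resize(cv2.imread("pics/w4.png")[...,::-1],(400,300))]),alpha=1.4)[...,::-1])
E
```

```text
yaw 74.39254574975277 tilt 0.0399262826843521 p [0.46730769 0.12869816 0.12138641] 5.9667 0.04778684208597124
to pad, tool cm: [ 0.12 -0.22  0.  ]
```

View pics/c4.png

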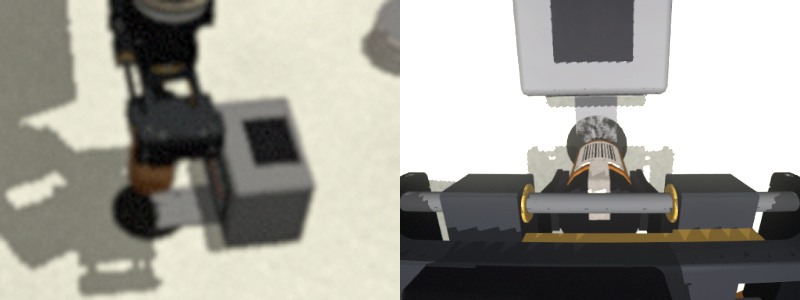

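The scene and wrist views show the jar upright over the pad. The block's front edge is level in the wrist view, so the label faces the window squarely. I'll trim the position and lower most of the way.

Call:
move_arm([
  {"hand":4.0,"travel":[0.1,-0.15,1.0],"twist":[0,0,0]},
  {"hand":4.0,"travel":[0,0,2.0],"twist":[0,0,0]},
  {"hand":4.0,"travel":[0,0,1.5],"twist":[0,0,0]},
  {"hand":4.0,"travel":[0,0,0.6],"twist":[0,0,0]},
  {"hand":4.0,"travel":[0,0,0.1],"twist":[0,0,0]},
])

```text
time: 6.53
position: [0.4655, 0.1305, 0.0685]
tool_rot: [0.796, 0.605, -0.001, -0.001]
ft_force: [-0.6, 0.2, -1.2]
grip_width: 0.0477
grip_force: 20.0
```

Call:
move_arm([
  {"hand":4.0,"travel":[0,0,0],"twist":[0,0,0]},
  {"hand":4.0,"travel":[0,0,0.1],"twist":[0,0,0]},
  {"hand":4.0,"travel":[0,0,0.1],"twist":[0,0,0]},
  {"hand":4.0,"travel":[0,0,0],"twist":[0,0,0]},
  {"hand":4.0,"travel":[0,0,0],"twist":[0,0,0]},
])

```text
time: 6.95
position: [0.4666, 0.1311, 0.068]
tool_rot: [0.796, 0.605, 0.0, 0.0]
ft_force: [0.2, -0.5, -1.7]
grip_width: 0.0477
grip_force: 20.0
```

```bash
python3 go.py
```

```text
yaw 74.49565951778187 tilt 0.056180031401352463 p [0.46658829 0.13111268 0.06802421] 6.95 0.04766288528322225
to pad, tool cm: [-0.09 -0.09 -0.  ]
```

Call:
move_arm([
  {"hand":4.0,"travel":[0,0,0.1],"twist":[0,0,0]},
  {"hand":4.0,"travel":[0,0,0.1],"twist":[0,0,0]},
  {"hand":4.0,"travel":[0,0,0],"twist":[0,0,0]},
])

```text
time: 7.2
position: [0.4665, 0.1311, 0.0668]
tool_rot: [0.796, 0.605, 0.0, 0.0]
ft_force: [-1.6, -0.1, 10.4]
grip_width: 0.0474
grip_force: 20.0
```

Call:
move_arm([
  {"hand":4.0,"travel":[0,0,0.1],"twist":[0,0,0]},
  {"hand":4.0,"travel":[0,0,0],"twist":[0,0,0]},
  {"hand":4.0,"travel":[0,0,0],"twist":[0,0,0]},
])

```text
time: 7.45
position: [0.4665, 0.1311, 0.0667]
tool_rot: [0.796, 0.605, 0.001, 0.0]
ft_force: [-2.8, -0.6, 17.7]
grip_width: 0.0479
grip_force: 20.0
```

The jar is on the pad (17.7 N upward). I'll ease the load, then open gradually.

Call:
move_arm([
  {"hand":4.0,"travel":[0,0,-0.15],"twist":[0,0,0]},
  {"hand":4.0,"travel":[0,0,0],"twist":[0,0,0]},
  {"hand":5.0,"travel":[0,0,0],"twist":[0,0,0]},
  {"hand":5.2,"travel":[0,0,0],"twist":[0,0,0]},
  {"hand":5.6,"travel":[0,0,0],"twist":[0,0,0]},
], force=5)

```text
time: 7.87
position: [0.4662, 0.1311, 0.0658]
tool_rot: [0.796, 0.605, -0.0, -0.0]
ft_force: [-0.7, -0.2, 0.3]
grip_width: 0.0534
grip_force: 0.0
```

Call:
move_arm([
  {"hand":7.0,"travel":[0,0,0],"twist":[0,0,0]},
  {"hand":8.0,"travel":[0,0,0],"twist":[0,0,0]},
  {"hand":8.0,"travel":[0,0,0],"twist":[0,0,0]},
  {"hand":8.0,"travel":[0,0,0],"twist":[0,0,0]},
  {"hand":8.0,"travel":[0,0,0],"twist":[0,0,0]},
])

```text
time: 8.28
position: [0.4663, 0.1311, 0.066]
tool_rot: [0.796, 0.605, -0.0, -0.0]
ft_force: [-0.0, -0.3, -1.2]
grip_width: 0.0777
grip_force: 0.0
```

Call:
move_arm([
  {"hand":8.0,"travel":[0,0,-1],"twist":[0,0,0]},
  {"hand":8.0,"travel":[0,0,-3],"twist":[0,0,0]},
  {"hand":8.0,"travel":[0,0,-4],"twist":[0,0,0]},
  {"hand":8.0,"travel":[0,0,-4],"twist":[0,0,0]},
  {"hand":8.0,"travel":[0,0,-3],"twist":[0,0,0]},
])

```text
time: 8.7
position: [0.4667, 0.1311, 0.2196]
tool_rot: [0.796, 0.605, 0.001, 0.001]
ft_force: [1.5, -0.7, -0.4]
grip_width: 0.0796
grip_force: 0.0
```

Call:
move_arm([
  {"hand":8.0,"travel":[-3,0,0],"twist":[0,0,0]},
  {"hand":8.0,"travel":[-4,0,0],"twist":[0,0,0]},
  {"hand":8.0,"travel":[-3,0,0],"twist":[0,0,0]},
  {"hand":8.0,"travel":[0,0,0],"twist":[0,0,0]},
  {"hand":8.0,"travel":[0,0,0],"twist":[0,0,0]},
])

```text
time: 9.12
position: [0.4393, 0.0337, 0.2168]
tool_rot: [0.797, 0.604, 0.0, 0.0]
ft_force: [0.3, 0.8, -0.1]
grip_width: 0.0801
grip_force: 0.0
```

```bash
python3 go.py; python3 snap.py w5
```

```text
yaw 74.29022557077894 tilt 0.04963438553155626 p [0.43927111 0.0337376  0.21681282] 9.1167 0.08005537994832354
to pad, tool cm: [10.02 -0.1   0.  ]
```

View pics/w5.png

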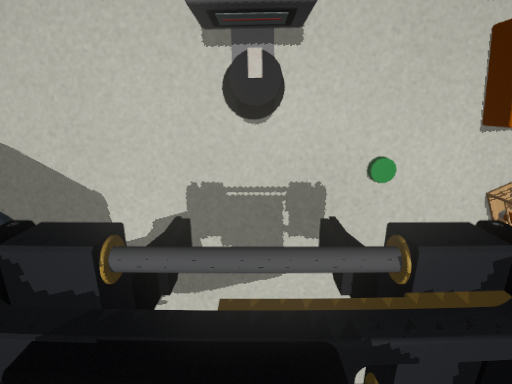

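The wrist view shows the jar upright on the pad. The strip runs from its inner end at about (255,77) to the rim at (256,48), straight at the window. I'll check that numerically, and check the bystanders in the top view.

Run:
```python
from rig import robot
from h import *
c=pickle.load(open("w5.pkl","rb")); f=c["frame"].astype(int)
m=np.zeros(f.shape[:2],np.uint8); m[50:82,240:270]=(f.min(2)>100)[50:82,240:270]
ys,xs=np.nonzero(m)
P=plane(c,c["T"],np.c_[xs,ys],.104)[:,:2]
bot=plane(c,c["T"],[[xs[ys==ys.max()].mean(),ys.max()+.5]],.104)[0]
rows=np.array([[xs[ys==y].mean(),y] for y in range(ys.min(),ys.max())]); Q=plane(c,c["T"],rows,.104)
d=Q[0]-Q[-1]; yaw=np.degrees(np.arctan2(d[1],d[0]))
rel=bot[:2]-[.4655,.1305]; a=np.radians(75); print("strip end",bot,"yaw",yaw,"in scanner axes mm",1e3*(rel@[np.cos(a),np.sin(a)]),1e3*(rel@[-np.sin(a),np.cos(a)]))
t0=pickle.load(open("s0.pkl","rb"))["top"]["frame"]; t=robot.camera("top")["frame"]
for n,b in(("squat",(305,138,350,180)),("slim",(350,208,385,236))):
    g=[x[b[1]:b[3],b[0]:b[2]].astype(int) for x in(t0,t)]
    cc=[np.argwhere(k.max(2)<62).mean(0).round(2) for k in g]; print(n,cc)
cv2.imwrite("pics/t5.png",cv2.convertScaleAbs(np.hstack([cv2.resize(t[180:240,135:215],(400,300)),cv2.resize(t[130:250,270:430],(400,300))]),alpha=1.6)[...,::-1])
```

```text
strip end [0.46669159 0.13145812 0.104     ] yaw 74.96145826094477 in scanner axes mm 1.2338806295947724 -0.9030066982303051
squat [array([20.4 , 20.38]), array([20.4 , 20.34])]
slim [array([13.75, 16.4 ]), array([14.38, 17.26])]
```

View pics/t5.png

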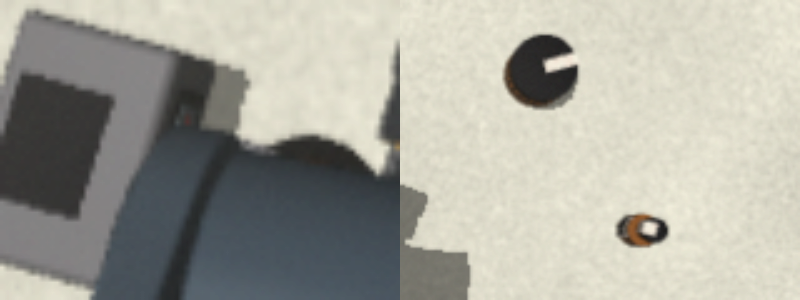

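The top view shows both bystanders unmoved. The jar is within 1.5 mm of the pad centre at yaw 75.0°, so I'm handing in.

```bash
python3 -c "
from rig import robot
print(robot.hand_in())"
```

```text
the job is handed in; nothing more can be done
None
```

I stood the tall sample jar upright on the scanner pad and handed the job in; the hand-in returned no verdict. My last measurements put the jar about 1.5 mm from the pad's centre, its label within about 1° of facing the window, both bystanders where they started (under 1 pixel of change in the top view), and the gripper open and clear.

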